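# Turn the flat cart wheel by its spokes until the valve stem points straight up

## Robot

A 7-joint arm with a two-finger parallel gripper is mounted at the origin on the work surface. World frame = base frame: x ahead of the robot, y to its left, z up, the work surface at z = 0. Lengths are in m, angles in degrees, forces in N, time in s.
With the tool pointing down it reaches from about 0.375 to 0.925 m from the base axis. Payload 3.1 kg.
Tool frame: the origin (TCP) lies on the centre line of the jaws, within the pads' length; the fingertips stand 17 mm ahead of it and the grasp point (between the pads) lies 2 mm behind it (arm.tcp_to_tips is the distance from the TCP to the fingertips, in m); z points along the fingers, x is the direction in which the jaws open and shut, and the axes are right-handed (so a half turn about z gives the same grasp; the last joint's range is limited). The gripper opens to 85 mm and grips with 20 to 120 N. Pads are 22 mm wide; open, the fingers measure 114 mm over their backs; the gripper's body (76 mm by 85 mm) begins 54 mm behind the grasp point. The pads swing forward as they close: fully open they stand 13 mm farther back than shut.
Start: joints at [58.109, 21.939, 2.515, 91.553, -1.026, 66.532, -2.859], TCP at [0.288, -0.583, 0.248] pointing down, gripper open.
Joint ranges: [-149.38, 149.38], [-23.57, 123.04], [-84.95, 90], [0, 143.3], [-89.99, 269.99], [3.08, 112.72], [-163.45, 163.45]. Speed limits (degrees/s): [159.86, 159.86, 180, 180, 180, 180, 180].

## Interface

Orientations are given as a 3x3 rotation matrix whose columns are the frame's x, y, z axes.
In Python, from plant import arm gives the robot as it stands.
- The arm moves only by the tool send_rows, never from a script. Its argument "commands" is a list that holds one entry, the list of rows, each a list of 7 numbers: the closure in counts, from 0 (fully open) to 255 (shut), then the shift along the world's x, y, z in m, then the turn, a rotation vector about the world's x, y, z in degrees. A call has 1 to 5 rows; each row is the pose to reach, as a shift and turn from the pose measured when the call began; what a row does not reach only later rows make up. A row lasts 1/12 s, in which the tool goes at most 41.7 mm and 7.16 degrees, less where a joint would pass 70% of its speed; a pose out of reach is approached as far as the arm can. A call with a gripper value outside its range is refused whole. The fingers move at their own pace and stop on an object; the grip force is fixed at half the most. Time passes only in rows, so rows that repeat a pose let the fingers close. It gives the time, the measured TCP pose, the force and the opening at its end, in the units of the state.
- arm.get_obs(): the state, without advancing time (a new reading comes with each control period).
- arm.grab_frame(name): name is "scene" or "top" or "wrist"; returns a dict with "color" (400x640x3 uint8, blue, green, red), "intrinsics" (3x3 intrinsics, pixels), "extrinsics" (4x4, takes a point from camera to world coordinates); the wrist camera has in their place "mount" (4x4, takes a point from camera to tool coordinates, whose origin is the TCP and whose axes are the tool frame's). Camera axes: x right, y up, looking along -z (the intrinsics and any distortion apply to the point x, -y, -z); pixel columns grow to the right and rows downward; lengths in m; the calibration is good to about 2 mm. A picture is of the moment at which its call begins: read the wrist's pose just before it. There is no depth.
- arm.finish_job(): hands the job in, once; it reports no verdict.
The state is a dict: "clock": time; "joint_pos": joint angles; "qd": joint speeds; "effort": joint torques, N m; "ee_pos": TCP position; "orientation": TCP orientation; "contact_force": force on the tool from outside, world axes, zero at the start; "wrist_torque": the same for the moment, N m; "grip_width": opening from 0.0 (shut) to 1.0 (fully open).
Only numpy, scipy, OpenCV 4.12 (cv2) and the standard library are available. Lean on these libraries where they do the work, as an engineer would, in place of code of your own. Each camera call takes 0.05 s, during which the arm holds its last target.

## Task

The small cart wheel resting in the bench stand has a flat tyre and is to be pumped up next. Push it round by its spokes with the fingertips, one spoke after another as needed, until the valve stem points straight up (valve at the very bottom of the rim, yellow cap towards the hub), and leave it at rest like that. Push gently and grip nothing, keep off the tyre and the valve because a flat tyre creeps on its rim and tears the valve, leave the axle seated in its slots, and do not disturb the things lying around.

Things in the scene. Friction and masses are not known exactly. Their poses are not given: they have to be found in the camera images.
- stand: Green steel wheel stand, fixed. Origin on the bench under the wheel's centre; x along the axle, pointing away from the robot (within 0.4 rad of straight ahead), y left, z up. Two A-frames at x = -62 and +62 mm: legs from y = +-118 mm at the foot to +-19 mm at z = 170, topped by open slots (39 mm wide outside, up to z = 191) that hold the axle. Base bars 12 mm high, |x| < 77, |y| < 135 mm.
- wheel (a joint): Turn of the wheel in rad. 0 (or a whole turn, 6.283) = valve stem straight up, valve at the bottom of the rim. Grows clockwise as seen from the robot. Turns freely either way for more than a whole turn. The hub is a little stiff (0.1 N m, about 1.6 N at a spoke), so a slowly pushed wheel stops almost at once. Starts between 1.75 and 4.53.
- hub (a point): Centre of the wheel on the axle, 175 mm above the bench, at x = y = 0 of the stand. Turns with the wheel; its z axis is the direction in which the valve stem points. Upright wheel 310 mm across; aluminium hub 46 mm across and 87 mm long; axle 12 mm thick, 150 mm long, with nuts 19 mm across.
- spokes: Five aluminium spokes, 72 degrees apart, and rim; origin: wheel's centre. Spokes 14 mm wide, 12 mm deep, dished towards the robot: their middle lies at x = -34 mm of the stand at the hub, -24 at radius 60 mm, -10 at the rim; gaps open right through. Rim x = -13 to 13, radius 112 to 125 mm. At joint value q a spoke stands q (+ k x 72 degrees) clockwise from the top seen from the robot.
- stem_tip (a point): Tip of the valve stem (end of its yellow cap, 11 mm thick), 80 mm from the wheel's centre, in its middle plane. The stem stands on the inside of the rim, midway between two spokes, and points at the hub, from radius 112 to 80 mm. Its z axis is the direction in which the stem points.
- tyre: Black rubber tyre, 32 mm wide (x = -16 to 16 mm of the stand), radius 123 to 155 mm; origin at the wheel's centre. Not to be pushed.
- valve: Valve stem with black foot, brass stem and yellow cap; origin at the wheel's centre. Not to be pushed.
- axle (a joint): Lift of the axle (with the wheel) out of the open slots, in m: 0 = seated. Axle and wheel weigh about 1 kg and are held down by their weight alone.
- lube_can: Bystander: blue spray can, 52 mm across, 145 mm tall, standing; origin at the centre of its foot.
- gauge: Bystander: round dial pressure gauge, 52 mm across, 26 mm high, lying face up with a brass nozzle that reaches 94 mm from its centre; origin under the dial's centre, x along the nozzle.
- patch_tin: Bystander: red tin with a white lid, 88 x 63 x 26 mm; origin under its centre.
- spanner: Bystander: steel spanner 150 mm long lying flat along its x axis; origin under its middle.

How it is judged:
By the outcome, as a careful person would: the job done as asked, in the order asked, and still so for the second after the job is handed in, with the robot touching nothing.
It also fails if it takes over 58 s, if anything falls off the work surface, if the arm or the gripper's body presses on something with over 40 N, if the wrist force passes 120 N, or if a joint passes its speed limit or range.

## Working session

There is one attempt and no reset: what is moved stays moved. The work goes in short steps, Python scripts to look and compute and a tool call to move; the robot and the scene stay as the last step left them, time stands still between calls to the robot, and variables do not carry over. Pictures are saved under pics/ and viewed, and the job is handed in when it is done.

Besides the shell and the picture viewer there is one more tool, called after ">>>" by a JSON object that holds its "fn" and its "kwargs". send_rows: Moves the arm, as the interface text tells. Its arguments: {"type":"object","properties":{"commands":{"type":"array"}},"required":["commands"]}

```bash
ls; mkdir -p pics
python3 - <<'E'
from plant import arm
import cv2,numpy as np
o=arm.get_obs();print({k:np.round(v,3).tolist() for k,v in o.items()}, arm.tcp_to_tips)
for n in("scene","top","wrist"):
    f=arm.grab_frame(n);cv2.imwrite(f"pics/{n}0.png",f["color"])
    print(n,np.round(f["intrinsics"],1).tolist(),np.round(f.get("extrinsics",f.get("mount")),4).tolist(),f.keys())
E
```

```text
pics
{'clock': 0.0, 'joint_pos': [58.108, 21.992, 2.512, 91.65, -1.026, 66.534, -2.856], 'qd': [-0.052, 0.021, 0.01, -0.049, 0.006, -0.042, -0.067], 'effort': [0.0, -43.346, 1.025, -24.951, 0.011, 0.011, -0.0], 'ee_pos': [0.287, -0.582, 0.247], 'orientation': [[0.443, -0.897, -0.001], [-0.897, -0.443, 0.002], [-0.003, 0.0, -1.0]], 'contact_force': [0.588, -0.11, 0.205], 'wrist_torque': [0.005, 0.03, -0.001], 'grip_width': 0.999} 0.017
scene [[397.6, 0.0, 319.5], [0.0, 397.6, 198.5], [0.0, 0.0, 1.0]] [[0.4689, -0.565, 0.6789, 1.1989], [0.8832, 0.3078, -0.3539, -0.265], [-0.009, 0.7656, 0.6433, 0.7023], [0.0, 0.0, 0.0, 1.0]] dict_keys(['color', 'intrinsics', 'extrinsics'])
top [[426.5, 0.0, 314.7], [0.0, 426.5, 199.5], [0.0, 0.0, 1.0]] [[0.0222, 0.9914, -0.1289, 0.4549], [-0.9997, 0.0227, 0.0025, 0.0353], [0.0054, 0.1289, 0.9916, 1.2509], [0.0, 0.0, 0.0, 1.0]] dict_keys(['color', 'intrinsics', 'extrinsics'])
wrist [[310.9, 0.0, 326.4], [0.0, 310.9, 198.7], [0.0, 0.0, 1.0]] [[1.0, 0.0015, -0.0003, -0.0015], [0.0013, -0.9585, -0.2851, -0.0723], [-0.0007, 0.2851, -0.9585, -0.1265], [0.0, 0.0, 0.0, 1.0]] dict_keys(['color', 'intrinsics', 'mount'])
```

View pics/scene0.png

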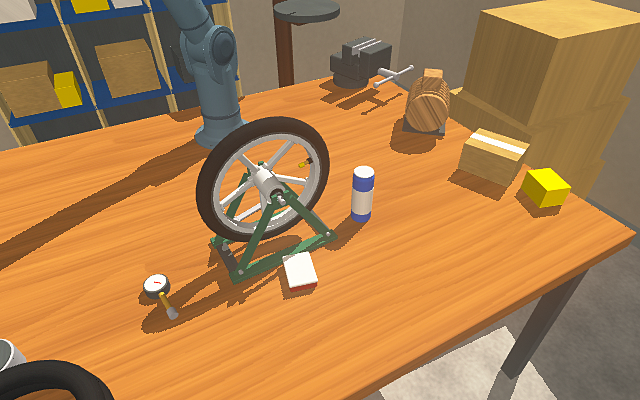

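View pics/top0.png

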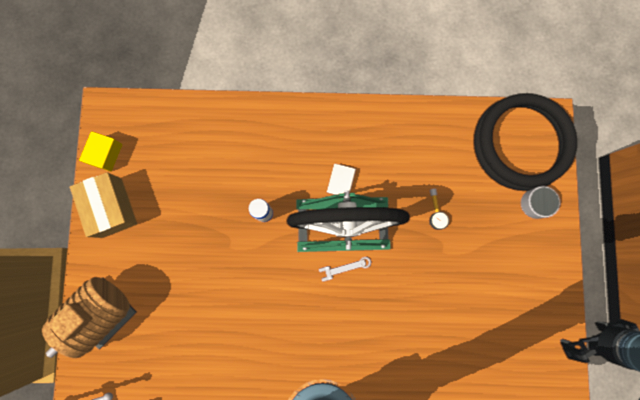

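View pics/wrist0.png

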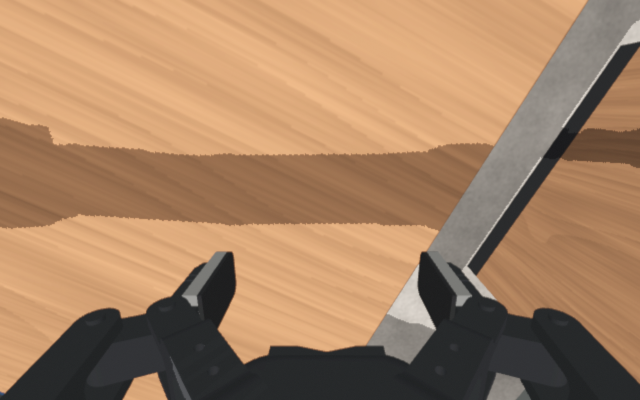

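```bash
cat > h.py <<'E'
import numpy as np,cv2
from plant import arm
def ray(f,u,v,E=None):
    K=f["intrinsics"];E=f["extrinsics"] if E is None else E
    d=np.array([(u-K[0,2])/K[0,0],-(v-K[1,2])/K[1,1],-1.]);d=E[:3,:3]@d
    return E[:3,3].copy(),d
def onplane(f,u,v,n,p,E=None):
    o,d=ray(f,u,v,E);n=np.asarray(n,float);return o+d*(((np.asarray(p)-o)@n)/(d@n))
def onz(f,u,v,z): return onplane(f,u,v,[0,0,1],[0,0,z])
def proj(f,P,E=None):
    E=f["extrinsics"] if E is None else E;K=f["intrinsics"]
    c=E[:3,:3].T@(np.asarray(P)-E[:3,3]);return K[0,0]*c[0]/-c[2]+K[0,2],K[1,2]-K[1,1]*c[1]/-c[2]
def crop(f,x0,y0,x1,y1,s,name): cv2.imwrite(name,cv2.resize(f["color"][y0:y1,x0:x1],None,fx=s,fy=s,interpolation=cv2.INTER_CUBIC))
E
python3 - <<'E'
from h import *
t=arm.grab_frame("top");s=arm.grab_frame("scene")
crop(t,230,150,470,290,3.3,"pics/top1.png");crop(s,180,100,350,300,3,"pics/scene1.png")
hsv=cv2.cvtColor(t["color"],cv2.COLOR_BGR2HSV)
m=cv2.inRange(hsv,(60,80,30),(95,255,255));m[:, :270]=0;m[:,420:]=0
ys,xs=np.nonzero(m);print(xs.min(),xs.max(),ys.min(),ys.max())
r=cv2.minAreaRect(np.c_[xs,ys].astype(np.float32));print(r)
for c in cv2.boxPoints(r):print(c,onz(t,*c,.012).round(4))
E
```

```text
297 389 193 250
((342.86541748046875, 221.3851318359375), (56.32260513305664, 91.20526123046875), 88.49256896972656)
[296.53775 194.43323] [0.6298 0.0859 0.012 ]
[387.71146 192.03394] [ 0.6431 -0.1817  0.012 ]
[389.19308 248.33704] [ 0.4788 -0.186   0.012 ]
[298.01938 250.73633] [0.466  0.0771 0.012 ]
```

View pics/top1.png

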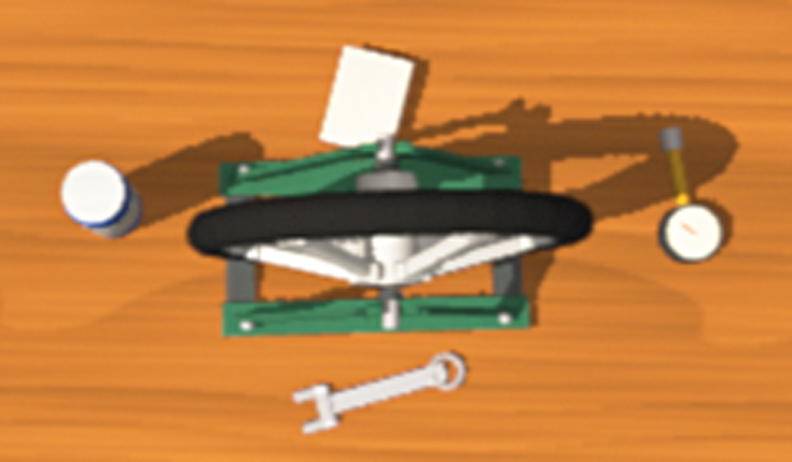

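View pics/scene1.png

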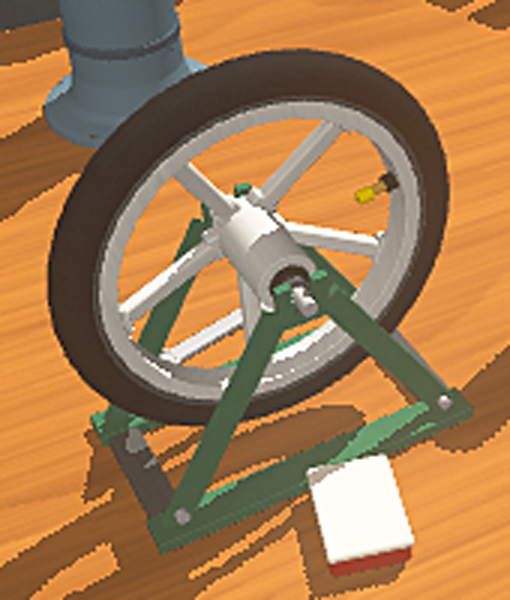

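```bash
cat >> h.py <<'E'
C=np.array([.5545,-.0512,.175]);YAW=np.radians(2.8)
X=np.array([np.cos(YAW),np.sin(YAW),0]);Y=np.array([-np.sin(YAW),np.cos(YAW),0])
def valve(f):
    hsv=cv2.cvtColor(f["color"],cv2.COLOR_BGR2HSV)
    m=cv2.inRange(hsv,(22,150,100),(34,255,255));m[:, :150]=0;m[:,380:]=0;m[:100]=0;m[330:]=0
    n,l,st,ce=cv2.connectedComponentsWithStats(m)
    for i in range(1,n):
        if st[i,4]<6: continue
        p=onplane(f,*ce[i],X,C);d=p-C;a=d@Y;b=d[2]
        # valve at angle clockwise from top seen from robot (robot looks +x; right = -Y)
        th=np.arctan2(-a,b);print("cap",ce[i].round(1),st[i,4],"r",round(np.hypot(a,b),4),"valve cw from top deg",round(np.degrees(th),1),"q deg",round(np.degrees(th)+180,1)%360)
def W(x,y,z):return np.array([C[0],C[1],0])+x*X+y*Y+np.array([0,0,z])
E
python3 - <<'E'
from h import *
s=arm.grab_frame("scene");t=arm.grab_frame("top");valve(s)
for n in [(347.3,194.8),(348.2,248.5)]: print(onz(t,*n,.18))
print(proj(t,W(.075,0,.175)),proj(t,W(-.075,0,.175)),proj(s,W(.075,0,.175)))
img=s["color"].copy()
for k in range(72):
    a=k*np.pi/36
    for r in(.155,.112):
        u,v=proj(s,W(.0,r*np.cos(a),.175+r*np.sin(a)));cv2.circle(img,(int(u),int(v)),0,(255,0,255),-1)
s["color"]=img;crop(s,180,100,350,300,3,"pics/scene2.png")
for n,u,v,z in[("can",260,209,.145),("gauge",440,220,.026),("tin",341.5,179,.026)]:
    print(n,onz(t,u,v,z).round(3))
print('spanner',onz(t,323,275,.005),onz(t,367,262,.005))
E
```

```text
cap [301.3 164.5] 26 r 0.085 valve cw from top deg -71.3 q deg 108.7
cap [161.7 292.9] 9 r 0.3292 valve cw from top deg 123.5 q deg 303.5
[ 0.60811452 -0.04970861  0.18      ]
[ 0.47282544 -0.05363179  0.18      ]
(np.float64(346.39456607731495), np.float64(186.80186873514302)) (np.float64(348.5576115818616), np.float64(245.82869415024487)) (np.float64(284.7048989458593), np.float64(205.92702479734274))
can [0.571 0.175 0.145]
gauge [ 0.563 -0.33   0.026]
tin [ 0.676 -0.044  0.026]
spanner [0.39831625 0.00350529 0.005     ] [ 0.4381734  -0.12301907  0.005     ]
```

View pics/scene2.png

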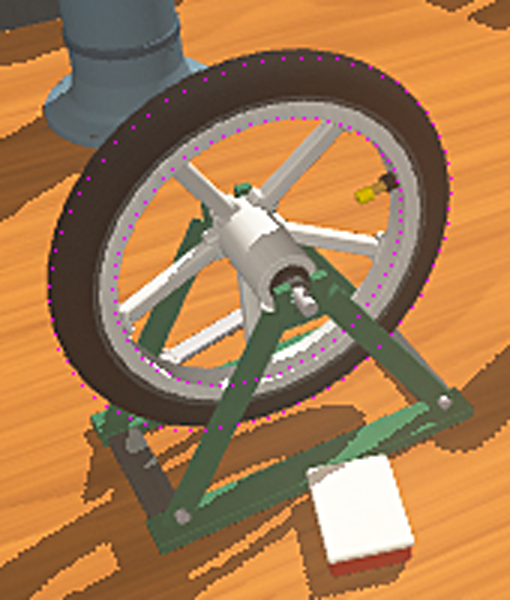

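```bash
python3 - <<'E'
from h import *
t=arm.grab_frame("top")
P=[onz(t,u/3.3+230,v/3.3+150,.012) for u,v in[(222,163),(520,157),(225,335),(530,327)]]
print(np.round(P,4),np.mean(P,0));
for a,b in((1,0),(3,2)): d=P[a]*-1+P[b];print(np.degrees(np.arctan2(-d[0],d[1])),np.hypot(*d[:2]))
E
sed -i 's/C=np.array(\[.5545,-.0512/C=np.array([.5455,-.0522/' h.py
python3 - <<'E'
from h import *
s=arm.grab_frame("scene");t=arm.grab_frame("top");valve(s)
print(proj(t,W(.075,0,.175)),proj(t,W(-.075,0,.175)),proj(s,W(.075,0,.175)))
img=s["color"].copy()
for k in range(72):
    a=k*np.pi/36
    for r in(.155,.112):
        u,v=proj(s,W(.0,r*np.cos(a),.175+r*np.sin(a)));cv2.circle(img,(int(u),int(v)),0,(255,0,255),-1)
s["color"]=img;crop(s,180,100,350,300,3,"pics/scene3.png")
E
```

```text
[[ 0.6152  0.0833  0.012 ]
 [ 0.6266 -0.1813  0.012 ]
 [ 0.4638  0.0765  0.012 ]
 [ 0.4767 -0.1901  0.012 ]] [ 0.54557693 -0.05288796  0.012     ]
2.4773262687613173 0.2648858029986687
2.76797473928836 0.26695255495811715
cap [301.3 164.5] 26 r 0.088 valve cw from top deg -76.8 q deg 103.2
cap [161.7 292.9] 9 r 0.3348 valve cw from top deg 125.0 q deg 305.0
(np.float64(346.7416111771173), np.float64(190.29361527464422)) (np.float64(348.9132640395736), np.float64(249.44740169780988)) (np.float64(282.44338854332153), np.float64(203.52552874473798))
```

View pics/scene3.png

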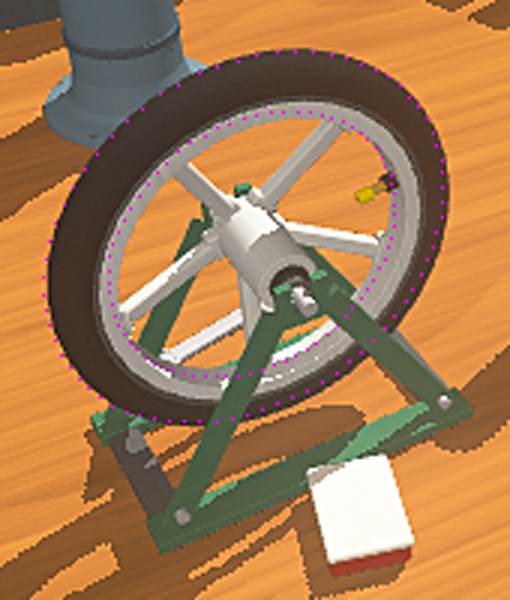

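```bash
cat >> h.py <<'E'
from scipy.spatial.transform import Rotation as Ro
def Rt(tilt,roll=0):
    t=np.radians(tilt);z=np.cos(t)*X-np.sin(t)*np.array([0,0,1]);x=-Y;R=np.c_[x,np.cross(z,x),z]
    return R
def go(tilt,tip=None,tcp=None):
    """tip in stand coords (x,y,z)"""
    o=arm.get_obs();R=Rt(tilt);p=np.array(o["ee_pos"])
    tgt=np.array(tcp) if tcp is not None else W(*tip)-.017*R[:,2]
    rv=Ro.from_matrix(R@np.array(o["orientation"]).T).as_rotvec(degrees=True)
    print("t",round(o["clock"],2),"shift",(tgt-p).round(4),"rv",rv.round(1))
def st():
    o=arm.get_obs();R=np.array(o["orientation"]);tip=np.array(o["ee_pos"])+.017*R[:,2]-W(0,0,0)
    print("t",round(o["clock"],2),"tcp",np.round(o["ee_pos"],4),"tip stand",np.round([tip@X,tip@Y,tip[2]],4),"tilt",round(np.degrees(np.arcsin(-R[2,2])),1),"F",np.round(o["contact_force"],1),"j",np.round(o["joint_pos"],0),"g",round(o["grip_width"],2))
E
python3 - <<'E'
from h import *
go(40,tcp=(.37,-.2,.34));go(60,tcp=(.37,-.2,.34))
E
```

```text
t 0.5 shift [0.0821 0.3828 0.0918] rv [ 12.6 -48.7 -22. ]
t 0.5 shift [0.0821 0.3828 0.0918] rv [  7.6 -29.2 -22.9]
```

>>> {"fn": "send_rows", "kwargs": {"commands": [[[255, 0.01, 0.04, 0.02, 0, 0, -6], [255, 0.02, 0.08, 0.04, 0, -2, -12], [255, 0.03, 0.12, 0.05, 1, -5, -17], [255, 0.04, 0.16, 0.06, 2, -10, -20], [255, 0.05, 0.2, 0.07, 4, -17, -22]]]}}

```text
clock: 0.92
ee_pos: [0.3385, -0.3905, 0.3177]
orientation: [[0.074, -0.952, 0.298], [-0.997, -0.074, 0.01], [0.012, -0.298, -0.954]]
contact_force: [0.2, 0.7, 1.3]
grip_width: 0.298
```

Run:
```python
from h import *
st();go(40,tcp=(.37,-.2,.34))
```

```text
t 0.92 tcp [ 0.3385 -0.3905  0.3177] tip stand [-0.2182 -0.3278  0.3015] tilt 72.6 F [0.2 0.7 1.3] j [ 53.  -1.   0. 112. -16.  60. -26.] g 0.3
t 0.92 shift [0.0315 0.1905 0.0223] rv [  2.7 -32.5  -1.2]
```

>>> {"fn": "send_rows", "kwargs": {"commands": [[[255, 0.01, 0.04, 0.01, 0.5, -6.5, 0], [255, 0.015, 0.08, 0.01, 1, -13, 0], [255, 0.02, 0.12, 0.02, 1.5, -19, -1], [255, 0.03, 0.16, 0.02, 2, -26, -1], [255, 0.03, 0.19, 0.02, 2.7, -32.5, -1.2]]]}}

```text
clock: 1.33
ee_pos: [0.3731, -0.2018, 0.335]
orientation: [[0.083, -0.674, 0.734], [-0.997, -0.051, 0.066], [-0.007, -0.737, -0.676]]
contact_force: [-0.5, 3.0, -1.3]
grip_width: 0.001
```

Run:
```python
from h import *
st();go(40,tcp=(.37,-.2,.34))
```

```text
t 1.33 tcp [ 0.3731 -0.2018  0.335 ] tip stand [-0.167  -0.1404  0.3235] tilt 42.5 F [-0.5  3.  -1.3] j [ 55. -23.  -6. 138. -57.  49.  -3.] g 0.0
t 1.33 shift [-0.0031  0.0018  0.005 ] rv [-0.2 -2.5 -2. ]
```

Run:
```python
from h import *
f=arm.grab_frame("wrist");cv2.imwrite("pics/w1.png",f["color"])
valve(arm.grab_frame("scene"))
go(40,tip=(-.06,-.085,.21))
```

```text
cap [301.3 164.5] 26 r 0.088 valve cw from top deg -76.8 q deg 103.2
cap [161.7 292.9] 9 r 0.3348 valve cw from top deg 125.0 q deg 305.0
t 1.43 shift [ 0.1087  0.0695 -0.1109] rv [-0.2 -3.1 -0.7]
```

View pics/w1.png

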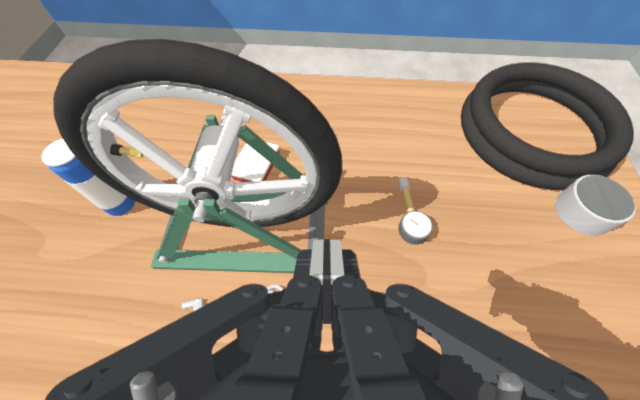

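Run:
```python
from h import *
go(40,tip=(-.07,-.062,.23));go(40,tip=(-.01,-.062,.21))
```

```text
t 1.43 shift [ 0.0975  0.092  -0.0909] rv [-0.2 -3.1 -0.7]
t 1.43 shift [ 0.1575  0.0949 -0.1109] rv [-0.2 -3.1 -0.7]
```

>>> {"fn": "send_rows", "kwargs": {"commands": [[[255, 0.02, 0.02, -0.02, 0, -1, 0], [255, 0.04, 0.04, -0.04, 0, -2, 0], [255, 0.06, 0.06, -0.06, 0, -3, -0.5], [255, 0.08, 0.08, -0.08, 0, -3, -0.7], [255, 0.0975, 0.092, -0.091, -0.2, -3.1, -0.7]]]}}

```text
clock: 1.85
ee_pos: [0.4508, -0.1348, 0.2624]
orientation: [[0.052, -0.64, 0.767], [-0.999, -0.037, 0.037], [0.005, -0.768, -0.641]]
contact_force: [0.6, -0.8, 0.5]
grip_width: 0.002
```

Run:
```python
from h import *
st();f=arm.grab_frame("wrist");cv2.imwrite("pics/w2.png",f["color"])
go(40,tip=(-.01,-.062,.21))
```

```text
t 1.85 tcp [ 0.4508 -0.1348  0.2624] tip stand [-0.0856 -0.0779  0.2515] tilt 39.9 F [ 0.6 -0.8  0.5] j [ 75. -19. -43. 143. -88.  36.  13.] g 0.0
t 1.9 shift [ 0.072   0.0072 -0.0359] rv [ 0.1 -0.4 -1.6]
```

View pics/w2.png

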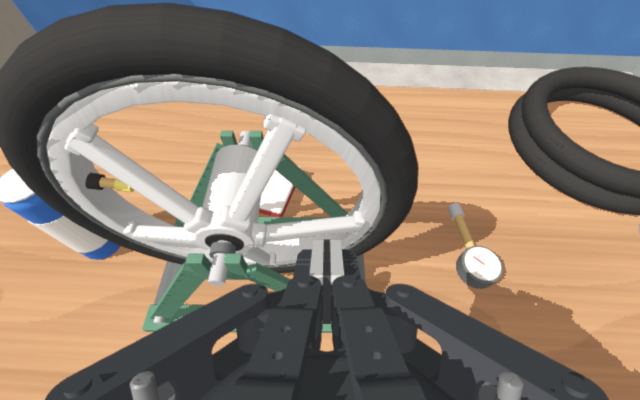

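Run:
```python
from h import *
go(40,tip=(-.055,-.065,.24));go(50,tip=(-.055,-.065,.24))
```

```text
t 1.9 shift [ 0.0272  0.002  -0.0059] rv [ 0.1 -0.4 -1.6]
t 1.9 shift [ 0.0293  0.0021 -0.0038] rv [-0.5  9.6 -1.6]
```

>>> {"fn": "send_rows", "kwargs": {"commands": [[[255, 0.01, 0.001, -0.002, 0, 0, -1], [255, 0.02, 0.002, -0.004, 0, 0, -1.6], [255, 0.027, 0.002, -0.006, 0, 0, -1.6]]]}}

```text
clock: 2.15
ee_pos: [0.4827, -0.1207, 0.252]
orientation: [[0.049, -0.647, 0.761], [-0.999, -0.035, 0.034], [0.004, -0.762, -0.648]]
contact_force: [-0.6, -0.3, 1.4]
grip_width: 0.001
```

Run:
```python
from h import *
st();go(40,tip=(-.01,-.062,.21));
```

```text
t 2.15 tcp [ 0.4827 -0.1207  0.252 ] tip stand [-0.0531 -0.0655  0.241 ] tilt 40.4 F [-0.6 -0.3  1.4] j [ 57. -12. -34. 142. -90.  24.  12.] g 0.0
t 2.15 shift [ 0.0429  0.0055 -0.031 ] rv [ 0.3 -0.3  0. ]
```

>>> {"fn": "send_rows", "kwargs": {"commands": [[[255, 0.008, 0.001, -0.016, 0, 0, 0], [255, 0.018, 0.003, -0.031, 0, 0, 0], [255, 0.03, 0.004, -0.031, 0, 0, 0], [255, 0.043, 0.005, -0.031, 0, 0, 0], [255, 0.043, 0.005, -0.031, 0, 0, 0]]]}}

```text
clock: 2.57
ee_pos: [0.5005, -0.1282, 0.2672]
orientation: [[0.045, -0.611, 0.79], [-0.999, -0.042, 0.024], [0.019, -0.791, -0.612]]
contact_force: [0.6, -0.3, 0.2]
grip_width: -0.0
```

Run:
```python
from h import *
st();f=arm.grab_frame("wrist");cv2.imwrite("pics/w3.png",f["color"]);s=arm.grab_frame("scene");crop(s,180,60,350,300,2.5,"pics/s3.png")
valve(s)
for a in (45,35,25,15,0,-15,-30,-45): go(40,tip=(-.01,.065*np.sin(np.radians(-a)),.175+.065*np.cos(np.radians(a))))
```

```text
t 2.57 tcp [ 0.5005 -0.1282  0.2672] tip stand [-0.0352 -0.074   0.2568] tilt 37.7 F [ 0.6 -0.3  0.2] j [ 10. -12.   9. 142. -90.  15.  15.] g -0.0
cap [301.3 164.5] 26 r 0.088 valve cw from top deg -76.8 q deg 103.2
t 2.67 shift [ 0.0232  0.0255 -0.0357] rv [ 0.8  2.4 -0.2]
t 2.67 shift [ 0.0228  0.0342 -0.0284] rv [ 0.8  2.4 -0.2]
t 2.67 shift [ 0.0223  0.044  -0.0227] rv [ 0.8  2.4 -0.2]
t 2.67 shift [ 0.0218  0.0546 -0.0188] rv [ 0.8  2.4 -0.2]
t 2.67 shift [ 0.021   0.0714 -0.0166] rv [ 0.8  2.4 -0.2]
t 2.67 shift [ 0.0202  0.0882 -0.0188] rv [ 0.8  2.4 -0.2]
t 2.67 shift [ 0.0194  0.1039 -0.0253] rv [ 0.8  2.4 -0.2]
t 2.67 shift [ 0.0188  0.1174 -0.0357] rv [ 0.8  2.4 -0.2]
```

View pics/w3.png

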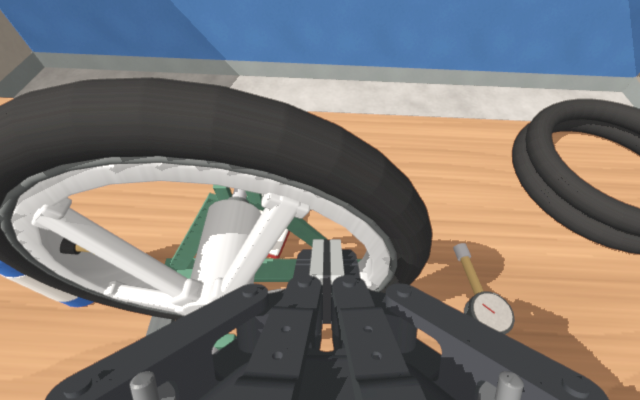

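View pics/s3.png

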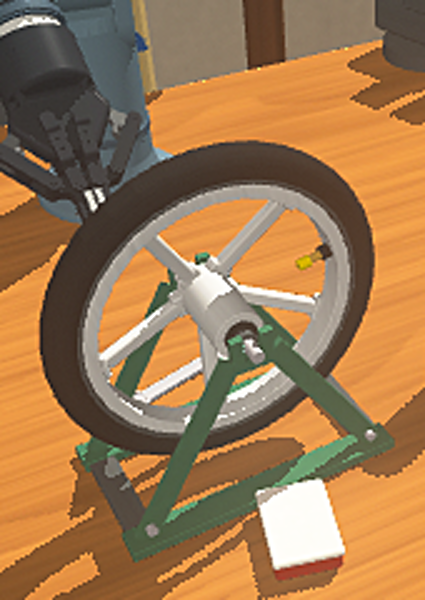

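```bash
cat > fk.py <<'E'
import numpy as np,itertools
from scipy.optimize import least_squares
from scipy.spatial.transform import Rotation as Ro
def Rz(a):return Ro.from_euler('z',a,degrees=True).as_matrix()
def Ry(a):return Ro.from_euler('y',a,degrees=True).as_matrix()
def fk(q,p,s):
    o1,o7,d1,d2,a3,a4,d4,a6,d6,a1,o2,o4,o6=p
    R=Rz(s[0]*q[0]+o1);t=R@[a1,0,d1]
    R=R@Ry(s[1]*q[1]+o2);t=t+R@[0,0,d2]
    R=R@Rz(s[2]*q[2]);t=t+R@[a3,0,0]
    R=R@Ry(s[3]*q[3]+o4);t=t+R@[a4,0,d4]
    R=R@Rz(s[4]*q[4])@Ry(s[5]*q[5]+o6);t=t+R@[a6,0,d6]
    return t,R@Rz(s[6]*q[6]+o7)
E
cat > fit.py <<'E'
from fk import *
import json
D=json.load(open('samples.json'))
def res(p,s):
    r=[]
    for q,t,R in D:
        tt,RR=fk(q,p,s);r+=list((tt-t)*5)+list((RR-np.array(R)).ravel())
    return r
best=[]
for s in itertools.product([1],[1],[1,-1],[1],[1,-1],[1],[1,-1]):
  for o1 in(-122,-5):
   for o7 in(0,90,180,-90):
    o=least_squares(lambda p:res(p,s),[o1,o7,.3,.3,.05,-.05,.3,.07,.25,0,0,0,0],x_scale=[30,30]+[.1]*8+[10]*3,max_nfev=60)
    best.append((o.cost,s,o.x.round(4).tolist()))
best.sort(key=lambda b:b[0])
for b in best[:4]:print(b)
json.dump(best[0],open('best.json','w'))
E
python3 - <<'E'
import json
from plant import arm
import numpy as np
o=arm.get_obs()
D=[([58.108,21.992,2.512,91.65,-1.026,66.534,-2.856],[.287,-.582,.247],[[0.443,-0.897,-0.001],[-0.897,-0.443,0.002],[-0.003,0.0,-1.0]]),
([53,-1,0,112,-16,60,-26],[0.3385,-0.3905,0.3177],[[0.074,-0.952,0.298],[-0.997,-0.074,0.01],[0.012,-0.298,-0.954]]),
([55,-23,-6,138,-57,49,-3],[0.3731,-0.2018,0.335],[[0.083,-0.674,0.734],[-0.997,-0.051,0.066],[-0.007,-0.737,-0.676]]),
([75,-19,-43,143,-88,36,13],[0.4508,-0.1348,0.2624],[[0.052,-0.64,0.767],[-0.999,-0.037,0.037],[0.005,-0.768,-0.641]]),
([57,-12,-34,142,-90,24,12],[0.4827,-0.1207,0.252],[[0.049,-0.647,0.761],[-0.999,-0.035,0.034],[0.004,-0.762,-0.648]]),
(np.array(o["joint_pos"]).tolist(),np.array(o["ee_pos"]).tolist(),np.array(o["orientation"]).tolist())]
print(D[-1])
json.dump(D,open('samples.json','w'))
E
python3 fit.py
```

```text
([9.123920627809193, -12.35620272250678, 9.375274548295423, 142.06096632630656, -89.77105957724504, 14.813378311917582, 15.441117429992815], [0.5015079870328149, -0.12477052723571253, 0.2675623895084446], [[0.05150938139267569, -0.6097600447921088, 0.7909105331222167], [-0.998531592999399, -0.044749458082432116, 0.030531029845248265], [0.016776215622918915, -0.7913217890191411, -0.6111696857771328]])
(np.float64(1.9113478401950552), (1, 1, -1, 1, 1, 1, 1), [-115.9823, -121.835, 0.6436, -0.342, 0.2033, -0.605, 0.2225, -0.0658, 0.5601, -0.0994, 184.0372, -118.5899, -73.3422])
(np.float64(1.9113478405666406), (1, 1, 1, 1, 1, 1, 1), [-115.9823, 238.165, 0.6436, 0.342, -0.2033, -0.605, 0.2225, -0.0658, 0.5601, -0.0994, 4.0375, 61.4098, -73.3422])
(np.float64(1.9113478408665971), (1, 1, -1, 1, -1, 1, 1), [-115.9823, -121.835, 0.6436, -0.342, 0.2033, 0.605, -0.2225, -0.0658, 0.5601, -0.0994, -175.9623, 61.4096, 106.6577])
(np.float64(1.9113478415388816), (1, 1, -1, 1, -1, 1, 1), [-115.9824, 238.1649, 0.6436, -0.342, 0.2032, 0.605, -0.2225, -0.0658, 0.5602, -0.0994, -175.9652, 61.4124, 106.6583])
```

```bash
cat > fit2.py <<'E'
from fk import *
import json
D=json.load(open('samples.json'))
def resR(p,s):   # rotations only first
    r=[]
    for q,t,R in D:
        r+=list((fk(q,[p[0],p[1],0,0,0,0,0,0,0,0,p[2],p[3],p[4]],s)[1]-np.array(R)).ravel())
    return r
best=[]
rng=np.random.default_rng(0)
for s in itertools.product([1,-1],[1],[1,-1],[1,-1],[1,-1],[1,-1],[1,-1]):
  for k in range(10):
    x0=[rng.uniform(-180,180),rng.uniform(-180,180),rng.choice([0,90,-90]),rng.choice([0,90,180,-90]),rng.choice([0,90,180,-90])]
    o=least_squares(lambda p:resR(p,s),x0,x_scale=30,max_nfev=40)
    best.append((o.cost,s,o.x.round(2).tolist()))
best.sort(key=lambda b:b[0])
for b in best[:8]:print(b)
E
time python3 fit2.py
```

```text
(np.float64(0.0006207259085273707), (-1, 1, -1, 1, 1, 1, -1), [-0.07, 179.92, 0.08, 179.82, -180.03])
(np.float64(0.0006207259085273833), (-1, 1, -1, 1, 1, 1, -1), [359.93, -180.08, 0.08, 179.82, -180.03])
(np.float64(0.0006207259085273873), (-1, 1, -1, 1, 1, 1, -1), [-0.07, 179.92, -359.92, 179.82, 179.97])
(np.float64(0.0006207259085274178), (-1, 1, 1, 1, -1, 1, -1), [-0.07, 179.92, 180.08, -180.18, -0.03])
(np.float64(0.0006207259085274963), (-1, 1, -1, 1, 1, 1, -1), [-0.07, 179.92, 0.08, -180.18, -180.03])
(np.float64(0.0006207259085275124), (-1, 1, -1, 1, -1, 1, -1), [-0.07, -180.08, 0.08, -0.18, -0.03])
(np.float64(0.0006207259085276147), (-1, 1, -1, 1, -1, 1, -1), [-0.07, -180.08, 0.08, -0.18, -0.03])
(np.float64(0.0006207259085277011), (-1, 1, -1, 1, 1, 1, -1), [-0.07, 179.92, 0.08, -180.18, 179.97])
real	0m47.607s
user	0m48.075s
sys	0m0.140s
```

```bash
cat > kin.py <<'E'
import numpy as np,json
from scipy.spatial.transform import Rotation as Ro
from scipy.optimize import least_squares
S=[-1,1,-1,1,-1,1,-1];A='zyzyzyz'
LO=np.array([-149.38,-23.57,-84.95,0,-89.99,3.08,-163.45]);HI=np.array([149.38,123.04,90,143.3,269.99,112.72,163.45])
def rots(q):
    R=np.eye(3);out=[]
    for i in range(7):
        R=R@Ro.from_euler(A[i],S[i]*q[i]+(180 if i==6 else 0),degrees=True).as_matrix();out.append(R)
    return out
def fitv():
    D=json.load(open('samples.json'));M=[];b=[]
    for q,t,R in D:
        rs=rots(q);M.append(np.hstack([np.eye(3)[:,2:]]+[r for r in rs[:6]]+[np.zeros((3,0))]));b.append(t)
    M=np.vstack(M);b=np.hstack(b);lam=2e-2
    v=np.linalg.lstsq(np.vstack([M,lam*np.eye(M.shape[1])]),np.r_[b,np.zeros(M.shape[1])],rcond=None)[0]
    print("rms mm",1000*np.sqrt(np.mean((M@v-b)**2)));return v
def fk(q,v):
    rs=rots(q);t=np.array([0,0,v[0]])
    for i in range(6):t=t+rs[i]@v[1+3*i:4+3*i]
    return t,rs[6]
E
python3 - <<'E'
from kin import *
v=fitv();print(v[0].round(3));print(v[1:].reshape(6,3).round(3))
E
```

```text
rms mm 1.7202797116104125
0.149
[[ 0.014 -0.009  0.149]
 [-0.012 -0.009  0.243]
 [ 0.021 -0.009  0.243]
 [ 0.007 -0.009  0.244]
 [-0.007 -0.001  0.244]
 [ 0.003 -0.001  0.305]]
```

```bash
cat > ik.py <<'E'
from kin import *
from h import *
v=fitv()
def ik(t,R,q0,w=1e-3):
    def r(q):
        tt,RR=fk(q,v);return np.r_[(tt-t)*10,(RR-R).ravel(),w*(q-q0)/10]
    o=least_squares(r,np.clip(q0,LO+.5,HI-.5),bounds=(LO,HI),x_scale=30)
    tt,RR=fk(o.x,v);return o.x,np.linalg.norm(tt-t)*1000,np.degrees(Ro.from_matrix(RR@R.T).magnitude())
E
python3 - <<'E'
from ik import *
for tilt in(40,50,60,70):
  R=Rt(tilt)
  for a in(60,0,-45):
    tip=W(-.02,-.065*np.sin(np.radians(a)),.175+.065*np.cos(np.radians(a)));t=tip-.017*R[:,2]
    for q0 in([5,-10,0,125,0,20,85],[5,-10,0,125,0,20,-95],[5,-10,0,125,180,20,90],[5,-10,0,125,180,20,-90]):
        q,e,er=ik(t,R,np.array(q0,float));
        if e<3 and er<2: print(tilt,a,q.round(0),e.round(1),er.round(1))
E
```

```text
rms mm 1.7202797116104125
40 60 [  7.  -4.   9. 143. 245.  15.  38.] 0.0 0.0
40 0 [-10. -13.  14. 143. -90.   3.   7.] 0.3 0.4
40 0 [-10. -13.  14. 143. -90.   3.   7.] 0.3 0.4
40 0 [ -2. -12.   7. 143. 258.   5.  18.] 0.0 0.0
40 0 [ -28.  -16.   31.  143.   34.    3. -115.] 2.1 2.0
40 -45 [ 40. -10. -41. 143. 229.   9.  38.] 0.1 0.0
50 60 [ 16.  -5.  -2. 137. -50.  14. -29.] 0.0 0.0
50 60 [-35. -10.  46. 138. -18.  11. -57.] 0.0 0.0
50 60 [ -58.  -24.   66.  139.   45.   16. -114.] 0.0 0.0
50 0 [ 33. -10. -27. 136. -37.  16. -50.] 0.0 0.0
50 0 [ -7. -11.  11. 137.  -9.  14. -76.] 0.0 0.0
50 0 [ -53.  -24.   50.  138.   45.   21. -123.] 0.0 0.0
50 -45 [ 47. -11. -47. 137. -40.  13. -53.] 0.0 0.0
50 -45 [ -0.  -9.  -3. 139.   1.  10. -92.] 0.0 0.0
50 -45 [ -51.  -17.   43.  140.   49.   17. -135.] 0.0 0.0
60 60 [ 14.  -2.  -2. 130. -18.  24. -61.] 0.0 0.0
60 60 [  5.  -3.   6. 130. -17.  24. -62.] 0.0 0.0
60 60 [ -66.  -24.   70.  132.   35.   30. -105.] 0.0 0.0
60 0 [ 23.  -7. -19. 129. -12.  28. -74.] 0.0 0.0
60 0 [  1.  -8.   2. 130.  -6.  28. -79.] 0.0 0.0
60 0 [ -63.  -24.   58.  131.   36.   35. -114.] 0.0 0.0
60 -45 [ 23.  -6. -25. 131.  -6.  25. -85.] 0.0 0.0
60 -45 [  0.  -6.  -4. 132.  -0.  25. -91.] 0.0 0.0
60 -45 [ -72.  -24.   60.  134.   44.   35. -127.] 0.0 0.0
70 60 [  5.   1.   5. 123.  -8.  37. -72.] 0.0 0.0
70 60 [  8.   1.   2. 123.  -7.  37. -72.] 0.0 0.0
70 60 [ 12.   1.  -1. 123.  -7.  37. -72.] 0.0 0.0
70 0 [  9.  -3.  -6. 122.  -3.  40. -82.] 0.0 0.0
70 0 [  3.  -3.  -0. 123.  -3.  40. -83.] 0.0 0.0
70 0 [ -7.  -3.   9. 123.  -2.  40. -83.] 0.0 0.0
70 -45 [  5.  -2.  -9. 124.  -0.  38. -91.] 0.0 0.0
70 -45 [  1.  -2.  -4. 124.   0.  38. -91.] 0.0 0.0
70 -45 [ -6.  -2.   3. 125.   1.  38. -91.] 0.0 0.0
```

Run:
```python
from h import *
st();go(55,tip=(-.09,-.07,.28));go(65,tip=(-.09,-.07,.28))
```

```text
t 2.67 tcp [ 0.5015 -0.1248  0.2676] tip stand [-0.034  -0.0705  0.2572] tilt 37.7 F [-0.1  0.8 -0. ] j [  9. -12.   9. 142. -90.  15.  15.] g -0.0
t 2.67 shift [-0.0522 -0.0022  0.0264] rv [ 0.1 17.3 -0.3]
t 2.67 shift [-0.0497 -0.0021  0.0278] rv [-0.4 27.3 -0.4]
```

>>> {"fn": "send_rows", "kwargs": {"commands": [[[255, -0.02, 0, 0.01, 0, 0, 0], [255, -0.04, -0.002, 0.02, 0, 5, 0], [255, -0.05, -0.002, 0.028, 0, 12, 0], [255, -0.05, -0.002, 0.028, 0, 19, 0], [255, -0.05, -0.002, 0.028, -0.4, 26, -0.4]]]}}

```text
clock: 3.08
ee_pos: [0.4519, -0.1262, 0.2951]
orientation: [[0.066, -0.775, 0.629], [-0.998, -0.049, 0.045], [-0.004, -0.63, -0.776]]
contact_force: [0.6, 0.6, 0.0]
grip_width: -0.001
```

Run:
```python
from h import *
st();go(65,tip=(-.09,-.07,.28));go(55,tip=(-.06,-.06,.23))
```

```text
t 3.08 tcp [ 0.4519 -0.1262  0.2951] tip stand [-0.0863 -0.0692  0.2819] tilt 50.9 F [0.6 0.6 0. ] j [ 33. -18. -11. 136. -39.  32. -36.] g -0.0
t 3.08 shift [-0.0001 -0.0006  0.0003] rv [-1. 14. -1.]
t 3.08 shift [ 0.0268  0.0107 -0.0512] rv [-0.4  4.1 -1. ]
```

>>> {"fn": "send_rows", "kwargs": {"commands": [[[255, 0, 0, 0, 0, 7, -0.5], [255, 0, 0, 0, -1, 14, -1], [255, 0.006, 0.003, -0.012, -1, 14, -1], [255, 0.012, 0.005, -0.025, -1, 11, -1], [255, 0.018, 0.008, -0.04, -0.6, 8, -1]]]}}

```text
clock: 3.5
ee_pos: [0.4727, -0.1202, 0.2574]
orientation: [[0.046, -0.853, 0.52], [-0.999, -0.04, 0.022], [0.002, -0.52, -0.854]]
contact_force: [0.0, 0.2, 0.0]
grip_width: -0.002
```

Run:
```python
from h import *
st();go(55,tip=(-.06,-.06,.23));go(55,tip=(-.022,-.06,.215))
```

```text
t 3.5 tcp [ 0.4727 -0.1202  0.2574] tip stand [-0.0672 -0.0644  0.2429] tilt 58.6 F [0.  0.2 0. ] j [ 38. -11. -21. 132. -27.  31. -50.] g -0.0
t 3.5 shift [ 0.0061  0.0047 -0.0135] rv [ 0.3 -3.6  0.2]
t 3.5 shift [ 0.044   0.0065 -0.0285] rv [ 0.3 -3.6  0.2]
```

>>> {"fn": "send_rows", "kwargs": {"commands": [[[255, 0.008, 0.0, -0.016, 0.1, -2, 0], [255, 0.014, 0.0, -0.03, 0.2, -3.6, 0], [255, 0.025, 0.001, -0.031, 0.3, -3.6, 0], [255, 0.036, 0.001, -0.031, 0.3, -3.6, 0], [255, 0.044, 0.001, -0.031, 0.3, -3.6, 0]]]}}

```text
clock: 3.92
ee_pos: [0.5173, -0.1206, 0.2262]
orientation: [[0.043, -0.819, 0.572], [-0.999, -0.035, 0.025], [-0.0, -0.572, -0.82]]
contact_force: [0.3, -0.5, -0.2]
grip_width: -0.002
```

Run:
```python
from h import *
st();f=arm.grab_frame("wrist");cv2.imwrite("pics/w4.png",f["color"]);s=arm.grab_frame("scene");crop(s,180,60,350,300,2.5,"pics/s4.png")
valve(s)
for a in (45,35,25,15,0,-15,-30,-45): go(55,tip=(-.022,.065*np.sin(np.radians(-a)),.175+.065*np.cos(np.radians(a))))
```

```text
t 3.92 tcp [ 0.5173 -0.1206  0.2262] tip stand [-0.0218 -0.067   0.2122] tilt 55.1 F [ 0.3 -0.5 -0.2] j [ 35.  -3. -20. 131. -32.  21. -46.] g -0.0
cap [301.3 164.5] 26 r 0.088 valve cw from top deg -76.8 q deg 103.2
t 4.02 shift [-0.0023  0.0206  0.0076] rv [0.  0.  0.2]
t 4.02 shift [-0.0027  0.0293  0.0149] rv [0.  0.  0.2]
t 4.02 shift [-0.0032  0.0391  0.0205] rv [0.  0.  0.2]
t 4.02 shift [-0.0037  0.0497  0.0244] rv [0.  0.  0.2]
t 4.02 shift [-0.0045  0.0666  0.0266] rv [0.  0.  0.2]
t 4.02 shift [-0.0053  0.0834  0.0244] rv [0.  0.  0.2]
t 4.02 shift [-0.0061  0.099   0.0179] rv [0.  0.  0.2]
t 4.02 shift [-0.0068  0.1125  0.0076] rv [0.  0.  0.2]
```

View pics/w4.png

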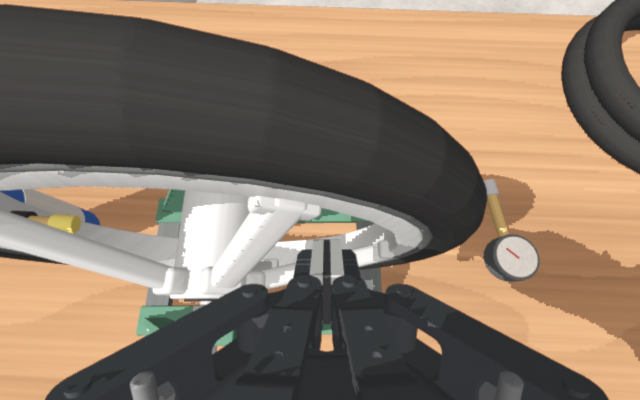

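View pics/s4.png

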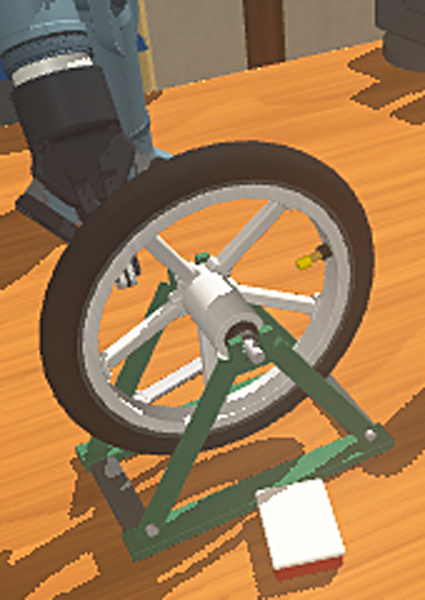

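>>> {"fn": "send_rows", "kwargs": {"commands": [[[255, -0.001, 0.007, 0.001, 0, 0, 0], [255, -0.001, 0.013, 0.004, 0, 0, 0], [255, -0.002, 0.019, 0.007, 0, 0, 0], [255, -0.002, 0.024, 0.011, 0, 0, 0], [255, -0.003, 0.029, 0.015, 0, 0, 0]]]}}

```text
clock: 4.43
ee_pos: [0.5147, -0.0922, 0.2423]
orientation: [[0.043, -0.818, 0.573], [-0.999, -0.036, 0.024], [0.001, -0.573, -0.819]]
contact_force: [-0.3, -1.7, -2.3]
grip_width: -0.002
```

Run:
```python
from h import *
st();s=arm.grab_frame("scene");valve(s)
for a in (25,20,15,10,5,0,-15,-30): go(55,tip=(-.022,.065*np.sin(np.radians(-a)),.175+.065*np.cos(np.radians(a))))
```

```text
t 4.43 tcp [ 0.5147 -0.0922  0.2423] tip stand [-0.023  -0.0385  0.2284] tilt 55.0 F [-0.3 -1.7 -2.3] j [ 35.  -6. -23. 132. -27.  22. -54.] g -0.0
cap [302.3 171.8] 27 r 0.0874 valve cw from top deg -90.3 q deg 89.7
t 4.48 shift [0.     0.0097 0.0045] rv [0.1 0.1 0.2]
t 4.48 shift [-0.0003  0.015   0.0067] rv [0.1 0.1 0.2]
t 4.48 shift [-0.0005  0.0204  0.0084] rv [0.1 0.1 0.2]
t 4.48 shift [-0.0008  0.0259  0.0096] rv [0.1 0.1 0.2]
t 4.48 shift [-0.0011  0.0315  0.0103] rv [0.1 0.1 0.2]
t 4.48 shift [-0.0013  0.0372  0.0106] rv [0.1 0.1 0.2]
t 4.48 shift [-0.0022  0.054   0.0084] rv [0.1 0.1 0.2]
t 4.48 shift [-0.0029  0.0696  0.0019] rv [0.1 0.1 0.2]
```

>>> {"fn": "send_rows", "kwargs": {"commands": [[[255, 0, 0.005, 0.0023, 0, 0, 0], [255, 0, 0.01, 0.0045, 0, 0, 0], [255, -0.0003, 0.015, 0.0067, 0, 0, 0], [255, -0.0005, 0.0204, 0.0084, 0, 0, 0], [255, -0.0008, 0.026, 0.0096, 0, 0, 0]]]}}

```text
clock: 4.9
ee_pos: [0.5143, -0.0647, 0.2532]
orientation: [[0.044, -0.818, 0.574], [-0.999, -0.037, 0.025], [0.001, -0.575, -0.818]]
contact_force: [-0.4, -1.4, -1.1]
grip_width: 0.001
```

Run:
```python
from h import *
st();s=arm.grab_frame("scene");valve(s)
for a in (5,0,-5,-10,-15,-20,-25,-30): go(55,tip=(-.022,.065*np.sin(np.radians(-a)),.175+.065*np.cos(np.radians(a))))
```

```text
t 4.9 tcp [ 0.5143 -0.0647  0.2532] tip stand [-0.022  -0.011   0.2392] tilt 54.9 F [-0.4 -1.4 -1.1] j [ 34.  -8. -27. 132. -24.  23. -61.] g 0.0
cap [300.2 184. ] 29 r 0.0868 valve cw from top deg -111.9 q deg 68.1
t 4.95 shift [-0.0004  0.0037  0.0003] rv [0.1 0.1 0.1]
t 4.95 shift [-0.0007  0.0094  0.0005] rv [0.1 0.1 0.1]
t 4.95 shift [-0.0009  0.015   0.0003] rv [0.1 0.1 0.1]
t 4.95 shift [-0.0012  0.0206 -0.0005] rv [0.1 0.1 0.1]
t 4.95 shift [-0.0015  0.0262 -0.0017] rv [0.1 0.1 0.1]
t 4.95 shift [-0.0018  0.0316 -0.0034] rv [0.1 0.1 0.1]
t 4.95 shift [-0.002   0.0368 -0.0056] rv [0.1 0.1 0.1]
t 4.95 shift [-0.0023  0.0418 -0.0082] rv [0.1 0.1 0.1]
```

>>> {"fn": "send_rows", "kwargs": {"commands": [[[255, -0.0003, 0.005, 0.0004, 0, 0, 0], [255, -0.0007, 0.01, 0.0005, 0, 0, 0], [255, -0.0009, 0.015, 0.0003, 0, 0, 0], [255, -0.0012, 0.0206, -0.0005, 0, 0, 0], [255, -0.0015, 0.026, -0.0017, 0, 0, 0]]]}}

```text
clock: 5.37
ee_pos: [0.513, -0.0366, 0.2517]
orientation: [[0.047, -0.817, 0.574], [-0.999, -0.039, 0.026], [0.001, -0.575, -0.818]]
contact_force: [-0.1, -1.8, 0.4]
grip_width: 0.001
```

Run:
```python
from h import *
st();s=arm.grab_frame("scene");valve(s)
for a in (-20,-25,-30,-35,-40): go(55,tip=(-.022,.065*np.sin(np.radians(-a)),.175+.065*np.cos(np.radians(a))))
```

```text
t 5.37 tcp [ 0.513  -0.0366  0.2517] tip stand [-0.0219  0.0172  0.2378] tilt 54.9 F [-0.1 -1.8  0.4] j [ 35.  -9. -31. 132. -21.  22. -68.] g 0.0
cap [294.5 195. ] 19 r 0.0868 valve cw from top deg -132.0 q deg 48.0
t 5.42 shift [ 0.      0.0036 -0.0013] rv [0. 0. 0.]
t 5.42 shift [-0.0002  0.0088 -0.0035] rv [0. 0. 0.]
t 5.42 shift [-0.0005  0.0138 -0.0061] rv [0. 0. 0.]
t 5.42 shift [-0.0007  0.0186 -0.0091] rv [0. 0. 0.]
t 5.42 shift [-0.0009  0.0231 -0.0126] rv [0. 0. 0.]
```

>>> {"fn": "send_rows", "kwargs": {"commands": [[[255, 0, 0.0045, -0.0017, 0, 0, 0], [255, -0.0002, 0.009, -0.0035, 0, 0, 0], [255, -0.0005, 0.0138, -0.0061, 0, 0, 0], [255, -0.0007, 0.0186, -0.0091, 0, 0, 0], [255, -0.0007, 0.019, -0.0093, 0, 0, 0]]]}}

```text
clock: 5.83
ee_pos: [0.5113, -0.0145, 0.241]
orientation: [[0.051, -0.819, 0.572], [-0.999, -0.042, 0.029], [-0.0, -0.572, -0.82]]
contact_force: [-1.1, -0.2, 0.2]
grip_width: 0.0
```

Run:
```python
from h import *
st();s=arm.grab_frame("scene");valve(s);cv2.imwrite("pics/w5.png",arm.grab_frame("wrist")["color"]);crop(s,180,60,350,300,2.5,"pics/s5.png")
go(55,tip=(-.022,.025,.235));go(55,tip=(-.065,.02,.245));go(55,tip=(-.065,-.06,.235))
```

```text
t 5.83 tcp [ 0.5113 -0.0145  0.241 ] tip stand [-0.0226  0.0394  0.227 ] tilt 55.1 F [-1.1 -0.2  0.2] j [ 35.  -9. -35. 133. -18.  20. -73.] g 0.0
cap [284.3 207.3] 13 r 0.0906 valve cw from top deg -156.5 q deg 23.5
cap [161.5 293. ] 10 r 0.3352 valve cw from top deg 125.0 q deg 305.0
t 5.93 shift [ 0.0008 -0.0137  0.0074] rv [ 0.  -0.  -0.1]
t 5.93 shift [-0.0419 -0.0208  0.0174] rv [ 0.  -0.  -0.1]
t 5.93 shift [-0.0379 -0.1007  0.0074] rv [ 0.  -0.  -0.1]
```

View pics/w5.png

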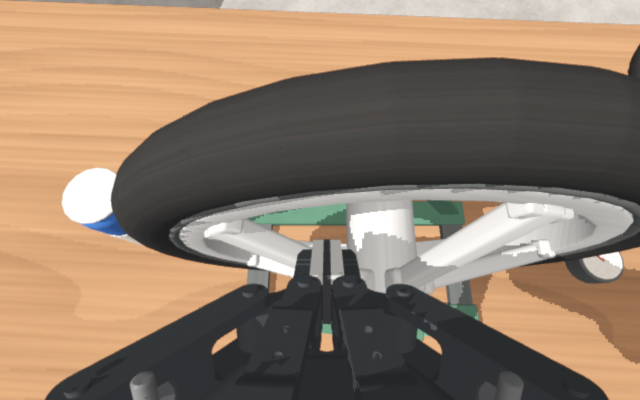

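View pics/s5.png

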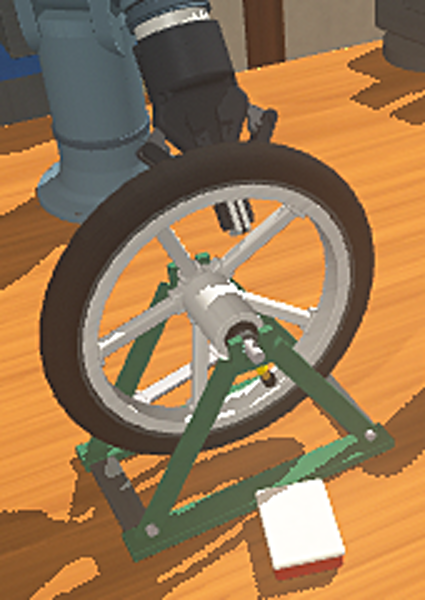

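>>> {"fn": "send_rows", "kwargs": {"commands": [[[255, 0, -0.008, 0.004, 0, 0, 0], [255, 0, -0.014, 0.007, 0, 0, 0], [255, -0.015, -0.016, 0.011, 0, 0, 0], [255, -0.03, -0.018, 0.015, 0, 0, 0], [255, -0.045, -0.022, 0.02, 0, 0, 0]]]}}

```text
clock: 6.35
ee_pos: [0.4662, -0.0365, 0.2614]
orientation: [[0.051, -0.819, 0.572], [-0.999, -0.042, 0.03], [-0.001, -0.573, -0.82]]
contact_force: [0.1, -0.5, -1.2]
grip_width: -0.001
```

Run:
```python
from h import *
st();go(55,tip=(-.065,-.064,.235));go(55,tip=(-.06,-.064,.215));go(55,tip=(-.022,-.064,.212))
s=arm.grab_frame("scene");valve(s)
```

```text
t 6.35 tcp [ 0.4662 -0.0365  0.2614] tip stand [-0.0687  0.0196  0.2475] tilt 55.1 F [ 0.1 -0.5 -1.2] j [ 32. -17. -26. 137. -27.  26. -62.] g -0.0
t 6.35 shift [ 0.0078 -0.0833 -0.0125] rv [-0.1 -0.1 -0.1]
t 6.35 shift [ 0.0128 -0.083  -0.0325] rv [-0.1 -0.1 -0.1]
t 6.35 shift [ 0.0507 -0.0812 -0.0355] rv [-0.1 -0.1 -0.1]
cap [283.8 207.5] 13 r 0.09 valve cw from top deg -157.2 q deg 22.8
cap [161.7 292.9] 9 r 0.3348 valve cw from top deg 125.0 q deg 305.0
```

>>> {"fn": "send_rows", "kwargs": {"commands": [[[255, 0.002, -0.03, 0.0, 0, 0, 0], [255, 0.005, -0.06, -0.005, 0, 0, 0], [255, 0.008, -0.083, -0.0125, 0, 0, 0], [255, 0.013, -0.083, -0.03, 0, 0, 0], [255, 0.025, -0.083, -0.035, 0, 0, 0]]]}}

```text
clock: 6.82
ee_pos: [0.4874, -0.1223, 0.2237]
orientation: [[0.045, -0.821, 0.568], [-0.999, -0.036, 0.027], [-0.002, -0.569, -0.822]]
contact_force: [-0.0, 0.8, -0.0]
grip_width: -0.002
```

Run:
```python
from h import *
st();go(55,tip=(-.022,-.064,.212))
for a in (45,40,35,30,25): go(55,tip=(-.022,.065*np.sin(np.radians(-a)),.175+.065*np.cos(np.radians(a))))
```

```text
t 6.82 tcp [ 0.4874 -0.1223  0.2237] tip stand [-0.0517 -0.0672  0.2098] tilt 55.3 F [-0.   0.8 -0. ] j [ 29.  -7. -13. 135. -34.  22. -43.] g -0.0
t 6.82 shift [0.0295 0.0047 0.0022] rv [-0.1 -0.3  0.2]
t 6.82 shift [0.0286 0.0227 0.0111] rv [-0.1 -0.3  0.2]
t 6.82 shift [0.0284 0.0268 0.015 ] rv [-0.1 -0.3  0.2]
t 6.82 shift [0.0282 0.0313 0.0184] rv [-0.1 -0.3  0.2]
t 6.82 shift [0.0279 0.0361 0.0215] rv [-0.1 -0.3  0.2]
t 6.82 shift [0.0277 0.0411 0.0241] rv [-0.1 -0.3  0.2]
```

>>> {"fn": "send_rows", "kwargs": {"commands": [[[255, 0.01, 0.001, 0.001, 0, 0, 0], [255, 0.02, 0.001, 0.001, 0, 0, 0], [255, 0.0295, 0.002, 0.002, 0, 0, 0], [255, 0.0295, 0.008, 0.003, 0, 0, 0], [255, 0.029, 0.015, 0.006, 0, 0, 0]]]}}

```text
clock: 7.23
ee_pos: [0.5177, -0.1072, 0.23]
orientation: [[0.045, -0.821, 0.569], [-0.999, -0.036, 0.028], [-0.002, -0.57, -0.822]]
contact_force: [0.5, -0.3, 0.4]
grip_width: -0.001
```

Run:
```python
from h import *
st();f=arm.grab_frame("wrist");cv2.imwrite("pics/w6.png",f["color"]);s=arm.grab_frame("scene");valve(s)
for a in (45,40,35,30,25,22.5,20,17): go(55,tip=(-.022,.065*np.sin(np.radians(-a)),.175+.065*np.cos(np.radians(a))))
```

```text
t 7.23 tcp [ 0.5177 -0.1072  0.23  ] tip stand [-0.0207 -0.0536  0.2161] tilt 55.3 F [ 0.5 -0.3  0.4] j [ 29.  -4. -16. 132. -28.  21. -51.] g -0.0
cap [283.8 207.5] 13 r 0.09 valve cw from top deg -157.2 q deg 22.8
t 7.33 shift [-0.0015  0.0063  0.0043] rv [-0.1 -0.2  0. ]
t 7.33 shift [-0.0017  0.0105  0.0081] rv [-0.1 -0.2  0. ]
t 7.33 shift [-0.002   0.015   0.0116] rv [-0.1 -0.2  0. ]
t 7.33 shift [-0.0022  0.0198  0.0146] rv [-0.1 -0.2  0. ]
t 7.33 shift [-0.0024  0.0248  0.0173] rv [-0.1 -0.2  0. ]
t 7.33 shift [-0.0026  0.0274  0.0184] rv [-0.1 -0.2  0. ]
t 7.33 shift [-0.0027  0.03    0.0194] rv [-0.1 -0.2  0. ]
t 7.33 shift [-0.0029  0.0333  0.0205] rv [-0.1 -0.2  0. ]
```

View pics/w6.png

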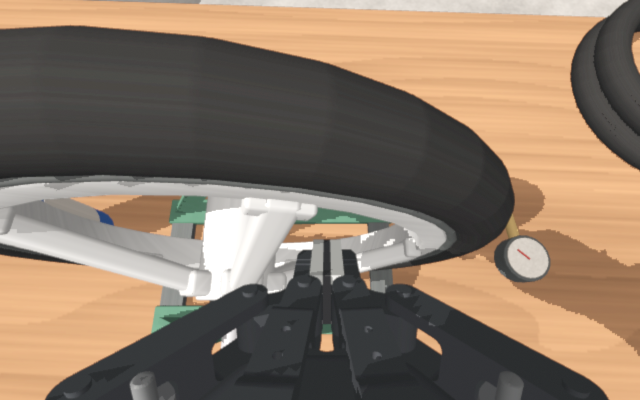

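>>> {"fn": "send_rows", "kwargs": {"commands": [[[255, -0.0015, 0.005, 0.0035, 0, 0, 0], [255, -0.0017, 0.01, 0.0078, 0, 0, 0], [255, -0.002, 0.015, 0.0116, 0, 0, 0], [255, -0.0022, 0.02, 0.0147, 0, 0, 0], [255, -0.0024, 0.0248, 0.0173, 0, 0, 0]]]}}

```text
clock: 7.75
ee_pos: [0.515, -0.0818, 0.2478]
orientation: [[0.047, -0.821, 0.569], [-0.999, -0.038, 0.028], [-0.001, -0.57, -0.822]]
contact_force: [-0.4, -0.8, -1.0]
grip_width: -0.001
```

Run:
```python
from h import *
st();s=arm.grab_frame("scene");valve(s);crop(s,180,100,350,300,3,"pics/s7.png");cv2.imwrite("pics/w7.png",arm.grab_frame("wrist")["color"])
for a in (22.5,20,17,15,12): go(55,tip=(-.022,.065*np.sin(np.radians(-a)),.175+.065*np.cos(np.radians(a))))
```

```text
t 7.75 tcp [ 0.515  -0.0818  0.2478] tip stand [-0.0222 -0.028   0.2338] tilt 55.2 F [-0.4 -0.8 -1. ] j [ 29.  -7. -19. 132. -24.  23. -59.] g -0.0
cap [275.7 211.7] 18 r 0.0874 valve cw from top deg -171.1 q deg 8.9
t 7.85 shift [-0.0006  0.0021  0.0005] rv [-0.  -0.2 -0. ]
t 7.85 shift [-0.0007  0.0048  0.0015] rv [-0.  -0.2 -0. ]
t 7.85 shift [-0.0009  0.008   0.0026] rv [-0.  -0.2 -0. ]
t 7.85 shift [-0.001   0.0102  0.0032] rv [-0.  -0.2 -0. ]
t 7.85 shift [-0.0012  0.0135  0.004 ] rv [-0.  -0.2 -0. ]
```

View pics/s7.png

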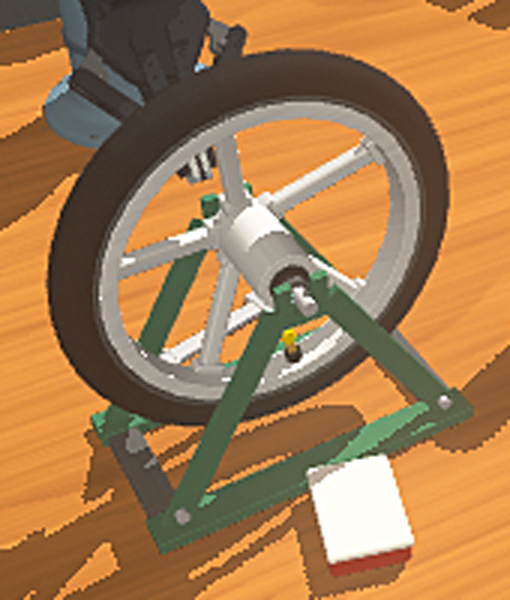

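>>> {"fn": "send_rows", "kwargs": {"commands": [[[255, -0.0006, 0.002, 0.0005, 0, 0, 0], [255, -0.0007, 0.004, 0.0012, 0, 0, 0], [255, -0.0008, 0.006, 0.002, 0, 0, 0], [255, -0.0009, 0.008, 0.0026, 0, 0, 0], [255, -0.0009, 0.008, 0.0026, 0, 0, 0]]]}}

```text
clock: 8.27
ee_pos: [0.5147, -0.0722, 0.2511]
orientation: [[0.05, -0.82, 0.57], [-0.999, -0.04, 0.029], [-0.001, -0.571, -0.821]]
contact_force: [-0.6, 0.1, 0.3]
grip_width: 0.004
```

Run:
```python
from h import *
st();s=arm.grab_frame("scene");valve(s);f=arm.grab_frame("wrist");cv2.imwrite("pics/w8.png",f["color"]);crop(s,240,130,320,230,6,"pics/s8.png");crop(arm.grab_frame("top"),280,190,420,260,5.6,"pics/t8.png")
for a in (22.5,20,17,15,12): go(55,tip=(-.022,.065*np.sin(np.radians(-a)),.175+.065*np.cos(np.radians(a))))
```

```text
t 8.27 tcp [ 0.5147 -0.0722  0.2511] tip stand [-0.022  -0.0185  0.2372] tilt 55.2 F [-0.6  0.1  0.3] j [ 29.  -8. -20. 132. -23.  23. -61.] g 0.0
t 8.42 shift [ 0.0002 -0.0062 -0.0022] rv [-0.1 -0.2 -0. ]
t 8.42 shift [ 0.0001 -0.0035 -0.0012] rv [-0.1 -0.2 -0. ]
t 8.42 shift [-0.0001 -0.0003 -0.0001] rv [-0.1 -0.2 -0. ]
t 8.42 shift [-0.0002  0.0019  0.0005] rv [-0.1 -0.2 -0. ]
t 8.42 shift [-0.0004  0.0052  0.0013] rv [-0.1 -0.2 -0. ]
```

View pics/s8.png

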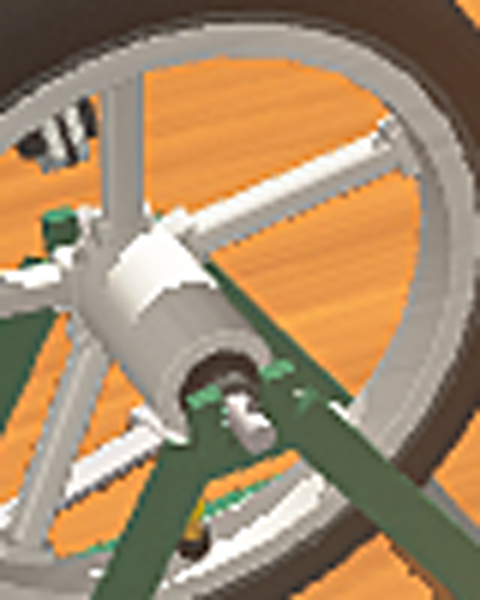

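View pics/t8.png

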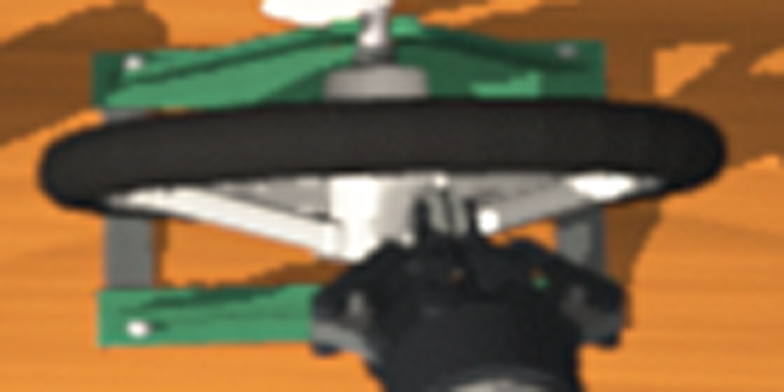

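>>> {"fn": "send_rows", "kwargs": {"commands": [[[255, 0, -0.01, -0.003, 0, 0, 0], [255, 0, -0.02, -0.007, 0, 0, 0], [255, -0.02, -0.02, -0.004, 0, 0, 0], [255, -0.05, -0.01, 0.02, 0, 0, 0], [255, -0.085, -0.0, 0.04, 0, 0, 0]]]}}

```text
clock: 8.83
ee_pos: [0.4294, -0.0721, 0.291]
orientation: [[0.049, -0.821, 0.568], [-0.999, -0.038, 0.031], [-0.004, -0.569, -0.822]]
contact_force: [0.2, 0.5, 1.7]
grip_width: -0.0
```

>>> {"fn": "send_rows", "kwargs": {"commands": [[[255, -0.01, 0.005, 0.02, 0, -3, 0], [255, -0.02, 0.01, 0.05, 0, -7, 0], [255, -0.025, 0.01, 0.06, 0, -8, 0], [255, -0.025, 0.01, 0.06, 0, -8, 0], [255, -0.025, 0.01, 0.06, 0, -8, 0]]]}}

```text
clock: 9.25
ee_pos: [0.4482, -0.0641, 0.3008]
orientation: [[0.056, -0.753, 0.655], [-0.998, -0.033, 0.049], [-0.015, -0.657, -0.754]]
contact_force: [-2.5, -3.3, -0.2]
grip_width: -0.001
```

Run:
```python
from h import *
import pickle
o=arm.get_obs();f=arm.grab_frame("wrist");st();cv2.imwrite("pics/w9.png",f["color"])
pickle.dump((o,f),open("w9.pkl","wb"))
f=arm.grab_frame("scene");valve(f);crop(f,240,130,320,230,6,"pics/s9.png");pickle.dump(f,open("s9.pkl","wb"))
```

```text
t 9.3 tcp [ 0.4486 -0.0636  0.3015] tip stand [-0.0861 -0.0063  0.2887] tilt 48.7 F [-0.8 -0.   0.4] j [ 20. -24.  -9. 139. -32.  27. -53.] g 0.0
cap [161.7 292.9] 9 r 0.3348 valve cw from top deg 125.0 q deg 305.0
```

View pics/w9.png

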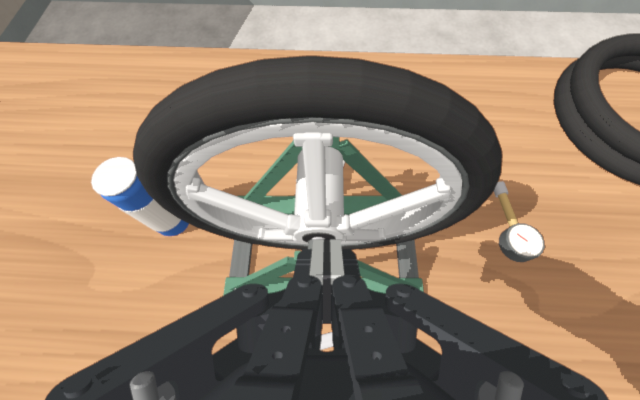

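View pics/s9.png

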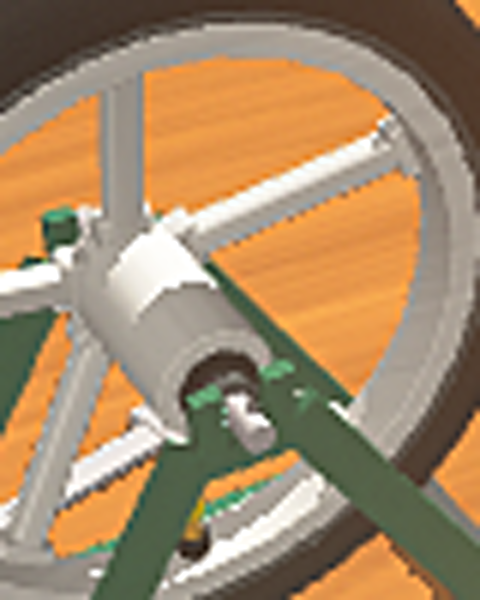

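Run:
```python
from h import *
import pickle
o,f=pickle.load(open("w9.pkl","rb"))
crop(f,160,110,480,270,2.5,"pics/w9c.png")
```

```text
(no output)
```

View pics/w9c.png

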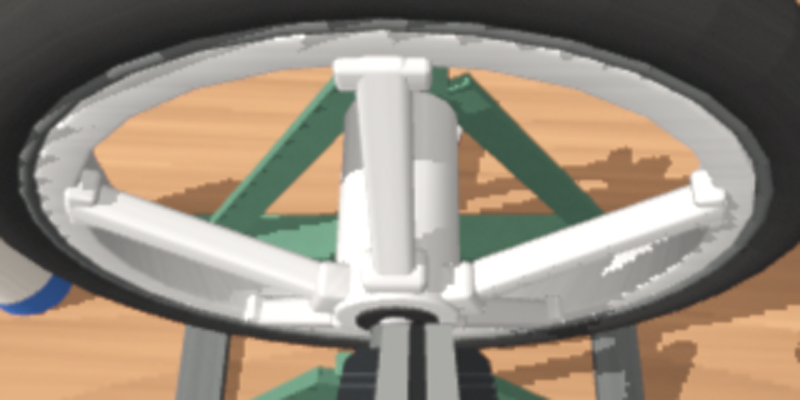

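```bash
cat >> h.py <<'E'
def front(o,f,pts,x0,y0,s):
    T=np.eye(4);T[:3,:3]=o["orientation"];T[:3,3]=o["ee_pos"];E=T@f["mount"]
    out=[]
    for u,v,xs in pts:
        p=onplane(f,u/s+x0,v/s+y0,X,C+xs*X,E)-C;a=np.array([p@Y,p[2]]);out.append(a);print((u,v),"y,z mm",(a*1000).round(1),"r",(np.hypot(*a)*1000).round(1),"cw deg",np.degrees(np.arctan2(-a[0],a[1])).round(2))
    return out
E
python3 - <<'E'
from h import *
import pickle
o,f=pickle.load(open("w9.pkl","rb"))
p=front(o,f,[(382.5,72,-.016),(383,90,-.018),(394,255,-.036),(82,195,-.016),(708,190,-.016),(396,312,-.043)],160,110,2.5)
print("q from z diff",np.degrees(np.arcsin((p[3][1]-p[4][1])/(2*.108*np.sin(np.radians(72))))))
print("line tilt",np.degrees(np.arctan2(-(p[1][0]-p[2][0]),p[1][1]-p[2][1])))
s=pickle.load(open("s9.pkl","rb"));
for u,v in((194,515),(196,500),(195,545)):
  d=onplane(s,u/6+240,v/6+130,X,C)-C;print(d@Y,d[2],np.degrees(np.arctan2(-(d@Y),d[2]))+180)
E
```

```text
(382.5, 72) y,z mm [  2.8 113.8] r 113.9 cw deg -1.4
(383, 90) y,z mm [  2.9 109.2] r 109.2 cw deg -1.51
(394, 255) y,z mm [ 2.4 45.9] r 46.0 cw deg -3.0
(82, 195) y,z mm [102.7  47.6] r 113.3 cw deg -65.12
(708, 190) y,z mm [-95.7  50.7] r 108.3 cw deg 62.07
(396, 312) y,z mm [ 3.  10.5] r 11.0 cw deg -15.99
q from z diff -0.8608518881612577
line tilt -0.42042212878461793
0.004240539886110117 -0.09474732164910643 2.562637116149773
0.005758244114226547 -0.08765471862855351 3.7584938124642235
0.003222197542907441 -0.11012451080136126 1.6759725906455856
```

Run:
```python
from h import *
t=arm.grab_frame("top")["color"];a=cv2.imread("pics/top0.png")
d=cv2.absdiff(t,a).max(2)
for n,(x0,y0,x1,y1) in dict(can=(245,195,275,225),gauge=(428,185,455,232),tin=(325,160,358,188)).items(): print(n,d[y0:y1,x0:x1].max(), (d[y0:y1,x0:x1]>40).sum())
crop({"color":t},230,150,470,290,3.3,"pics/top9.png");st()
```

```text
can 13 0
gauge 98 151
tin 12 0
t 9.4 tcp [ 0.4489 -0.0624  0.3023] tip stand [-0.0857 -0.0049  0.2895] tilt 48.6 F [-0.9  0.5 -0.5] j [ 20. -24.  -8. 139. -32.  27. -52.] g 0.0
```

View pics/top9.png

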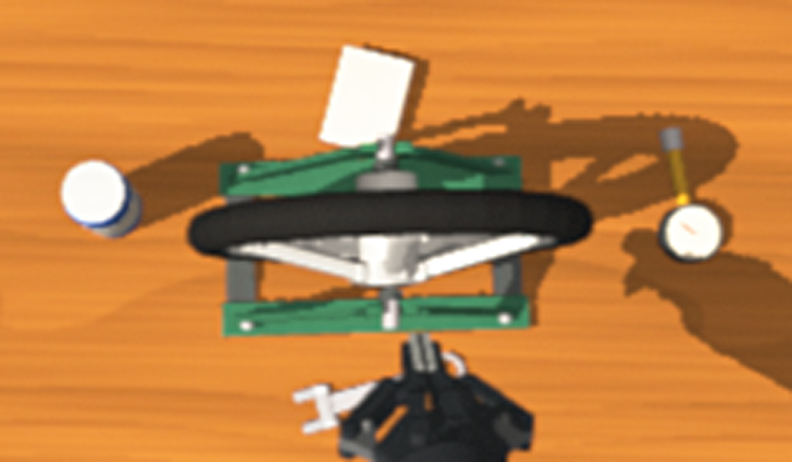

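Nothing has moved: the gauge's pixel difference comes from the arm's shadow, and the gripper stands clear. Handing in.

```bash
python3 -c "
from plant import arm
print(arm.finish_job())"
```

```text
the job is handed in; nothing more can be done
None
```

The wheel now rests with the valve at the bottom and the stem pointing straight up, within about 1° as far as I could measure. The job was handed in at about 9.4 s.

**What I did:** With the fingers shut, I pushed one spoke from the upper right over to the upper left. I then pushed the next spoke to the top and drew clear. That turned the wheel from about 103° to about 0°. The contact force readings during the pushes stayed at about 3 N or less.

**Angle checks:** The readings disagree slightly:

| Check | Reading |
|---|---|
| Wrist camera, height difference of the left and right spokes | −0.9° |
| Wrist camera, line of the top spoke | −0.4° |
| Wrist camera, top spoke against the midpoint of the side spokes | about +0.4° |
| Scene camera, cap and stem points, uncorrected | +1.7 to +3.8° |
| Scene camera, after the 3 mm shift below | 0 to +1.8° |

- **Hub shift:** My first estimate of the hub position was about 3 mm off sideways. I corrected the scene-camera figures for that.
- **Automatic cap detection:** This failed in the last picture because the stand hid most of the cap, so those points were read by eye.

**Surroundings:** In the last top view, the can and tin had not changed against the first picture. The gauge area differed only by the arm's shadow. The spanner was partly hidden by the gripper, but its visible part had not moved. The axle looked seated, and I measured that only by eye.

**False start:** My first approach, at a shallower tilt, ran into joint limits and left the fingertip off target, in front of the rim. The wheel had not moved, so I backed out and came in steeper.

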